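# Pull the dust cleaner's filter for inspection

### The job

Shut the dust cleaner down by pressing the three round keys on its panel one at a time, right down and letting each spring back: the largest, then the middle-sized, then the smallest. Then lift the cover flap of the housing right up and leave it open, draw the filter plate (the one with the grip tab on top) up out of its slot, and leave the plain blanking plate in place and the tray and other things on the bench undisturbed. Finish holding the filter plate still and upright in the gripper, centred over the steel tray with its lower edge about 15 cm above the bench; do not set it down.

Things in the scene. Friction and masses are not known exactly. Their poses are not given: they have to be found in the camera images.
- housing: Grey fixed open-topped housing of a bench dust cleaner, 150 (own x) x 160 (own y) x 104 high, walls 5, inner floor 6 up. Origin: centre of underside, on the bench; own -x is its front, roughly facing the robot. Inside, two 14 wide slots run along own y, centred at own x -35 and +12, between 6 thick ribs (tops 55 above the bench) at the side walls. A hose stub sticks 50 out of its +y wall.
- flap (a joint): Angle of the housing's cover flap: 0 shut, about 1.6 upright, stop at 1.9 rad. Hinged along own y at the housing's back (+x) top edge, so its front edge lifts. A stiff hinge (lifting it takes up to 2.5 N at the tab): it stays wherever it is left. May start ajar by up to 0.12 rad.
- flap_tab (a point): Grip point on the flap, an aluminium sheet 150 x 160 x 8: a flat tab 30 wide (along the hinge), 10 thick sticks 40 out from the middle of its front edge. The point is in mid tab, 25 from that edge, 175 from the hinge line and 5 above the flap's underside. x: along the flap to the hinge; y: along the hinge. Pads closing along y on its sides let it pivot between them as the flap swings.
- flap_hinge (a point): Middle of the flap's hinge line (housing's back top edge, own x +75, height 104.5). y axis along the hinge, turning with the housing.
- filter: Filter plate hidden under the flap: upright wooden frame with paper pleats, 10 thick (own x) x 142 wide (own y) x 56 high; in the middle of its top edge an upright grip tab 12 x 30 (own y) x 34 high (90 in all). 0.1 to 0.2 kg. Stands loosely on the inner floor (6 above the bench) in either slot, along it. Origin: centre of lower edge; z up.
- filter_grip (a point): Grip point inside the filter plate's tab: 79 above its lower edge, on its mid line; the tab's top is 11 above it. Same axes as the filter plate.
- blank: Blanking plate in the other slot: plain wooden board 10 x 142 x 56 high, flat top with no tab. Stays where it is. Origin: centre of its lower edge.
- panel: Control panel of the dust cleaner, to the robot's right: grey fixed box 210 (own x) x 80 x 30 high with three round grey keys in a row along own x, 64 mm apart. Origin: centre of its underside.
- key_large_top (a point): Centre of the top face of the large key: a round spring push button, 40 mm across, in a 12 high black collar 56 across on the panel; its top is about 52 above the bench at rest. Any of the three places in the row may hold it. Pressed straight down.
- key_large (a joint): Travel of the large key: 0 up, 0.006 m fully down (about 4 N), springs back. Counts as pressed beyond 0.0045.
- key_medium_top (a point): Centre of the top face of the medium key: a round spring push button, 28 mm across, in a 12 high black collar 44 across on the panel; its top is about 52 above the bench at rest. Any of the three places in the row may hold it. Pressed straight down.
- key_medium (a joint): Travel of the medium key: 0 up, 0.006 m fully down (about 4 N), springs back. Counts as pressed beyond 0.0045.
- key_small_top (a point): Centre of the top face of the small key: a round spring push button, 18 mm across, in a 12 high black collar 34 across on the panel; its top is about 52 above the bench at rest. Any of the three places in the row may hold it. Pressed straight down.
- key_small (a joint): Travel of the small key: 0 up, 0.006 m fully down (about 4 N), springs back. Counts as pressed beyond 0.0045.
- tray: Shallow loose steel tray on the bench to the robot's left, 150 x 130 x 18 high, 0.6 kg. Origin: centre of its underside.
- sand_block: Bystander: cork sanding block 70 x 45 x 28. Origin: centre of underside.
- brush: Bystander: paint brush lying flat. Origin: its middle, underside.
- paint_can: Bystander: closed tin, 84 across, 90 high. Origin: centre of underside.
- glue: Bystander: glue bottle, 48 across, 130 high. Origin: centre of underside.
- battens: Bystander: bundle of three wooden battens, about 210 (own x) x 48 x 24. Origin: centre of underside.
- boat_hull: Bystander: wooden model hull on two cradle feet, 240 long (own y), 70 wide, 76 high. Origin: centre of underside.
Things that resemble listed ones, but are neither listed nor needed, are in the scene too. Several things have the shape of the tray; the one meant has the colours described above.

How it is judged:
By the outcome, as a careful person would: the job done as asked, in the order asked, and still so for the second after the job is handed in, while the arm keeps its last pose, push and grip.
It also fails if it takes over 72 s, if anything falls off the work surface, if the arm or the gripper's body presses on something with over 40 N, if the wrist force passes 120 N, or if a joint passes its speed limit or range.

### The arm

A 6-joint arm with a two-finger parallel gripper is mounted at the origin on the work surface. World frame = base frame: x ahead of the robot, y to its left, z up, the work surface at z = 0. Lengths are in mm, angles in rad, forces in N, time in s.
With the tool pointing down it reaches from about 350 to 875 mm from the base axis. Payload 4.2 kg.
Tool frame: the origin (TCP) lies between the finger pads; the fingertips stand 25 mm ahead of it and the grasp point (between the pads) lies 6 mm ahead of it; z points along the fingers, y is the line along which they close (so a half turn about z gives the same grasp; the last joint's range is limited). The gripper opens to 85 mm and grips with 20 to 120 N. Pads are 22 mm wide; open, the fingers measure 114 mm over their backs; the gripper's body (76 mm by 85 mm) begins 54 mm behind the grasp point. The pads swing forward as they close: fully open they stand 13 mm farther back than shut.
Start: joints at [1.5, 0.385, 0.008, 0, -1.194, -0.259], TCP at [202.376, 591.306, 256.312] pointing down, gripper open.
Joint ranges: [-3.14, 3.14], [-1.21, 2.06], [-1.07, 1.41], [-3.16, 2.05], [-2.99, -0.16], [-3.1, 3.1]. Speed limits (rad/s): [2.79, 2.79, 3.14, 3.14, 3.14, 3.14].

### API

Orientations are given as a unit quaternion [x, y, z, w].
In Python, from bench import arm gives the robot as it stands.
- The arm moves only by the shell command python3 -m pendant 'ROWS'. ROWS is JSON, a list of rows, each a list of 7 numbers: the shift along the tool's x, y, z in m, then the turn, a rotation vector about the tool's x, y, z in degrees, then the finger opening in m, from 0 to 0.0854. In form: [[x, y, z, wx, wy, wz, fingers], ...]. A call has 1 to 12 rows; each row shifts and turns the commanded pose from where the row before left it, along the tool's axes as they then stand; what a row does not reach is not made up. A row lasts 1/10 s, in which the tool goes at most 50 mm and 8.59 degrees, less where a joint would pass 70% of its speed; a pose out of reach is approached as far as the arm can. A call is refused whole if a number of a shift passes 0.05 or a number of a turn 8.59, either way. A call with a gripper value outside its range is refused whole. The fingers move at their own pace and stop on an object; the grip force is fixed at half the most. Time passes only in rows, so rows that do not move let the fingers close. It gives the time, the measured TCP pose, the force, the opening and the grip force at its end, in the units of the state.
- arm.read_state(): the state, without advancing time (a new reading comes with each control period).
- arm.get_image(name): name is "scene" or "top" or "wrist"; returns a dict with "image" (384x512x3 uint8, red, green, blue), "fx", "fy", "cx", "cy" (pixels), "xyz" and "rotation" of the camera in the world. Camera axes: x right, y down, z forward; pixel columns grow to the right and rows downward; lengths in mm; the calibration is good to about 2 mm. A picture is of the moment at which its call begins. There is no depth.
- arm.job_done(): hands the job in; it is judged then, once.
The state is a dict: "clock": time; "joints": joint angles; "joint_vel": joint speeds; "joint_efforts": joint torques, N m; "position": TCP position; "ee_rot": TCP orientation; "contact_force": force on the tool from outside, world axes, zero at the start; "wrist_torque": the same for the moment, N m; "gripper_width": finger opening in mm; "grasp_force": force on a finger pad.
Only numpy, scipy, OpenCV 4.12 (cv2) and the standard library are available. Lean on these libraries where they do the work, as an engineer would, in place of code of your own. Each camera call takes 0.05 s, during which the arm holds its last target. There are 200 camera calls.

## Working session

There is one attempt and no reset: what is moved stays moved. The work goes in short steps, Python scripts to look and compute and a shell command to move; the robot and the scene stay as the last step left them, time stands still between calls to the robot, and variables do not carry over. Pictures are saved under pics/ and viewed, at most 10 in all, crops included, and the job is handed in when it is done.

```bash
mkdir -p pics; ls; python3 - <<'E'
from bench import arm
import cv2, numpy as np, pickle
d={}
for n in("scene","top"):
    g=arm.get_image(n); d[n]=g
    cv2.imwrite(f"pics/{n}0.png",g["image"][:,:,::-1])
    print(n,g["fx"],g["fy"],g["cx"],g["cy"],np.round(g["xyz"],1),np.round(g["rotation"],3).tolist())
pickle.dump(d,open("v0.pkl","wb"))
s=arm.read_state();print(s)
E
```

```text
pics
scene 414.1017336665824 414.1017336665824 252.95324237904057 180.1285307810524 [1425.4 -410.2 1110.6] [0.786, 0.483, -0.211, -0.322]
top 463.94776924832706 463.94776924832706 245.94580251707288 189.56604903175344 [ 289.4   21.6 1323.5] [-0.702, 0.707, -0.052, 0.06]
{'clock': 0.1, 'joints': array([ 1.49963142e+00,  3.85506499e-01,  6.72081452e-03, -4.29254866e-04,
       -1.19404492e+00, -2.58631143e-01]), 'joint_vel': array([-0.00014548, -0.00103599,  0.00253437,  0.00137688,  0.00011853,
        0.00077964]), 'joint_efforts': array([-7.12138444e-04, -3.93319058e+01,  1.88930243e+01,  4.19802859e+00,
       -2.55598388e-03,  6.71177375e-06]), 'position': array([202.21569399, 590.85586995, 255.29928706]), 'ee_rot': array([ 9.86421572e-01, -1.64229740e-01, -1.03418115e-04,  1.03134743e-03]), 'contact_force': array([-0.66125934,  0.04760669, -0.07976579]), 'wrist_torque': array([ 0.05146687, -0.05657701, -0.00287203]), 'grasp_force': 0.0, 'gripper_width': 85.24335143771323}
```

View pics/scene0.png

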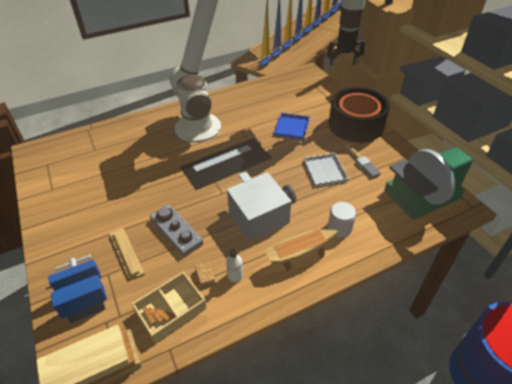

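View pics/top0.png

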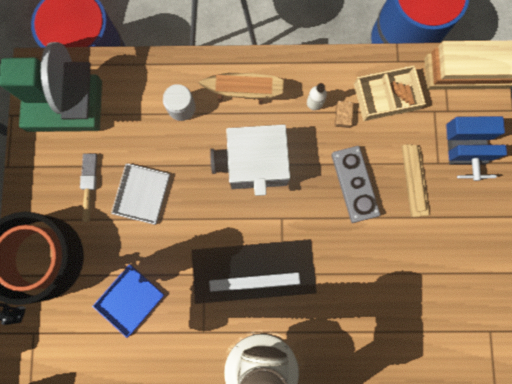

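Scene and top both show the housing (top 258,155; tab at 260,187), the panel with three keys (top 351,160 / 356,182 / 361,205), the steel tray (142,193) and a blue look-alike tray (130,300). The hose stub is at (219,160), so housing +y points to the robot's left.

```bash
cat > h.py <<'E'
import numpy as np, cv2, pickle
from scipy.spatial.transform import Rotation as R
from bench import arm
def snap(n,name=None):
    g=arm.get_image(n)
    if name: cv2.imwrite(f"pics/{name}.png",g["image"][:,:,::-1]); pickle.dump(g,open(name+".pkl","wb"))
    return g
def ray(g,p):
    p=np.atleast_2d(np.array(p,float))
    d=np.c_[(p[:,0]-g["cx"])/g["fx"],(p[:,1]-g["cy"])/g["fy"],np.ones(len(p))]
    return np.array(g["xyz"]),R.from_quat(g["rotation"]).apply(d)
def onz(g,p,z):
    o,d=ray(g,p); return o+d*((z-o[2])/d[:,2:])
def proj(g,P):
    c=R.from_quat(g["rotation"]).inv().apply(np.atleast_2d(P)-np.array(g["xyz"]))
    return np.c_[c[:,0]/c[:,2]*g["fx"]+g["cx"],c[:,1]/c[:,2]*g["fy"]+g["cy"]]
def tri(obs):
    A=np.zeros((3,3));b=np.zeros(3)
    for g,p in obs:
        o,d=ray(g,p);d=d[0]/np.linalg.norm(d[0]);M=np.eye(3)-np.outer(d,d);A+=M;b+=M@o
    X=np.linalg.solve(A,b); return X,[np.round(proj(g,X)[0]-p,1) for g,p in obs]
def blobs(m,amin=30):
    c,_=cv2.findContours(m.astype(np.uint8),cv2.RETR_EXTERNAL,cv2.CHAIN_APPROX_NONE)
    return [k for k in c if cv2.contourArea(k)>=amin]
E
python3 - <<'E'
from h import *
d=pickle.load(open("v0.pkl","rb"));
for n,box in(("top",[(325,140,390,230),(220,115,300,200),(100,150,180,230)]),("scene",[(145,200,210,265),(220,165,305,240),(295,145,355,195)])):
    g=d[n];im=g["image"];hsv=cv2.cvtColor(im,cv2.COLOR_RGB2HSV)
    for i,(x0,y0,x1,y1) in enumerate(box):
        v=hsv[y0:y1,x0:x1]; m=(v[...,2]<75) if i==0 else (v[...,1]<50)&(v[...,2]>(140 if n=="top" else 120))
        for c in blobs(m):
            c=c+[x0,y0]; r=cv2.minAreaRect(c); P=onz(g,r[0],[45,110,9][i])[0]
            print(n,i,np.round(r[0],1),np.round(r[1],1),round(r[2],1),cv2.contourArea(c),np.round(P))
big=lambda n,x0,y0,x1,y1,k:cv2.resize(d[n]["image"][y0:y1,x0:x1,::-1],None,fx=k,fy=k,interpolation=cv2.INTER_CUBIC)
a=big("top",200,110,400,230,4);b=big("scene",140,160,340,265,2)
a=cv2.resize(a,(600,360));b=cv2.resize(b,(400,210))
c=np.zeros((570,600,3),np.uint8);c[:360]=a;c[360:,:400]=b;cv2.imwrite("pics/c0.png",c)
E
```

```text
top 0 [364.3 204.3] [19.1 19.8] 45.0 278.5 [ 451. -291.   45.]
top 0 [357.5 182.5] [ 9. 11.] 90.0 87.5 [ 512. -275.   45.]
top 0 [350.8 161.2] [14.1 14.8] 45.0 45.0 [ 573. -258.   45.]
top 1 [257.7 160.4] [68.8 60.9] 86.2 3332.5 [563.   4. 110.]
top 2 [140.2 193.3] [44.7 53.5] 15.7 1881.5 [492. 341.   9.]
scene 0 [184.5 239. ] [ 6. 11.] 90.0 37.5 [ 590. -266.   45.]
scene 0 [163.6 217.3] [ 7.5 15.3] 85.9 50.0 [ 472. -298.   45.]
scene 1 [257.  192.7] [52.2 46.6] 54.7 1733.0 [570.   6. 110.]
scene 2 [323.6 168.9] [27.8 35.5] 80.1 692.0 [489. 334.   9.]
```

View pics/c0.png

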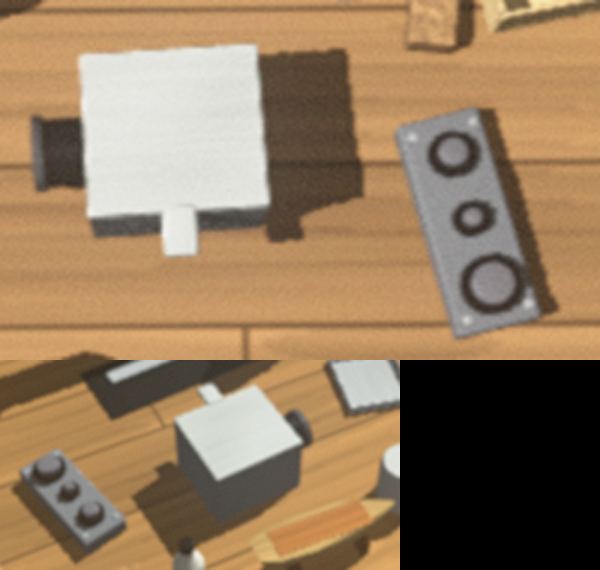

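Large key is nearest the robot (~451,-291), small in the middle (~512,-275), medium far (~573,-258); spacing ≈63 mm, as it should be. Moving over the panel with closed fingers.

```bash
python3 -m pendant '[[0.028,0.036,0,0,0,0,0],[0.028,0.036,0,0,0,0,0],[0.028,0.036,0,0,0,0,0],[0.028,0.036,0,0,0,0,0],[0.028,0.036,0,0,0,0,0],[0.028,0.036,0,0,0,0,0],[0.028,0.036,0,0,0,0,0],[0.028,0.036,0,0,0,0,0],[0.028,0.036,0,0,0,0,0],[0.028,0.036,0,0,0,0,0]]'
python3 -m pendant '[[0.028,0.036,0,0,0,0,0],[0.028,0.036,0,0,0,0,0],[0.028,0.036,0,0,0,0,0],[0.028,0.036,0,0,0,0,0],[0.028,0.036,0,0,0,0,0],[0.028,0.036,0,0,0,0,0],[0.028,0.036,0,0,0,0,0],[0.028,0.036,0,0,0,0,0],[0.020,0.036,0,0,0,0,0],[0.01,0.02,0,0,0,0,0],[0,0,0,0,0,0,0]]'
python3 -c "
from h import *
g=snap('wrist','w1');s=arm.read_state();print(s['position'],s['ee_rot'],s['joints'],g['xyz'],g['rotation'],s['gripper_width'])"
```

```text
clock: 1.1
position: [350.6, 158.1, 256.3]
ee_rot: [0.987, -0.164, 0.0, -0.0]
contact_force: [0.3, 0.5, 0.9]
gripper_width: -0.4
grasp_force: 0.0
clock: 2.2
position: [479.5, -250.1, 255.1]
ee_rot: [0.986, -0.166, -0.001, 0.0]
contact_force: [-0.1, 0.5, -0.3]
gripper_width: 0.2
grasp_force: 0.0
[ 479.15969227 -248.72828313  255.27818903] [ 9.86196923e-01 -1.65573685e-01 -9.75763481e-04 -1.76671584e-04] [-1.78479910e-01  2.41839793e-01 -2.01751348e-01 -3.64608549e-04
 -1.12916088e+00  1.41675284e+00] [ 556.45334057 -277.1976036   372.2456077 ] [-0.57200809  0.80422281  0.13154945 -0.09341926] 0.12693585355709475
```

View pics/w1.png

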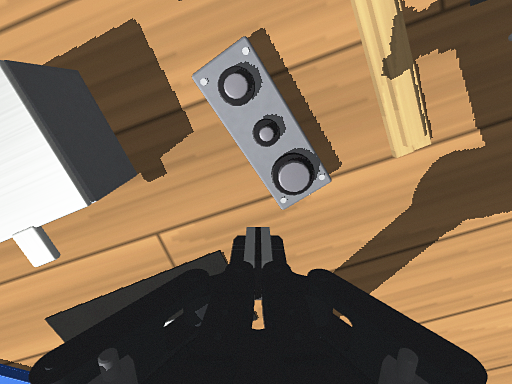

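Wrist view: large key (294,175), small (266,132), medium (236,84), housing left. Measuring key tops with a second view.

```bash
cat >> h.py <<'E'
def keys(g,guess,r=16):
    im=cv2.cvtColor(g["image"],cv2.COLOR_RGB2GRAY); out=[]
    for u,v in guess:
        m=np.zeros_like(im);cv2.circle(m,(int(u),int(v)),r,255,-1)
        c=max(blobs((im>95)&(m>0),20),key=lambda k:cv2.contourArea(k)*(cv2.pointPolygonTest(k,(float(u),float(v)),False)>=0))
        e=cv2.minEnclosingCircle(c);b=cv2.boundingRect(c);out.append((b[0]+(b[2]-1)/2,b[1]+(b[3]-1)/2,e[1]))
    return np.array(out)
E
python3 -m pendant '[[-0.015,0.03,0,0,0,0,0],[-0.015,0.03,0,0,0,0,0],[0,0,0,0,0,0,0],[0,0,0,0,0,0,0]]'
python3 - <<'E'
from h import *
g1=pickle.load(open("w1.pkl","rb"));g2=snap("wrist","w2")
q=[(294,175),(266,132),(236,84)]
k1=keys(g1,q);print(k1)
z=50
pred=proj(g2,onz(g1,k1[:,:2],z));print(pred)
k2=keys(g2,pred);print(k2)
for a,b in zip(k1,k2):
    X,e=tri([(g1,a[:2]),(g2,b[:2])]);print(np.round(X,1),e,np.round(onz(g1,a[:2],52),1),np.round(onz(g2,b[:2],52),1))
d=pickle.load(open("v0.pkl","rb"))["top"]
print(arm.read_state()["position"],arm.read_state()["ee_rot"])
E
```

```text
clock: 2.65
position: [431.4, -294.1, 256.5]
ee_rot: [0.986, -0.164, 0.0, -0.0]
contact_force: [-0.4, 0.8, 0.6]
gripper_width: -0.4
grasp_force: 0.0
[[293.         177.          15.40990829]
 [266.         134.           7.13646173]
 [235.          85.5         12.59984875]]
[[247.0848657  152.66633589]
 [217.05065014 107.04815974]
 [182.53521972  55.47444779]]
[[247.5        152.5         15.85080814]
 [217.         107.           7.81034994]
 [182.5         56.          14.35141659]]
[ 451.  -287.7   48.2] [array([ 0.1, -0.1]), array([-0.1,  0.2])] [[ 452.1 -287.4   52. ]] [[ 451.8 -288.3   52. ]]
[ 513.1 -272.6   50.4] [array([ 0., -0.]), array([-0.,  0.])] [[ 513.3 -272.6   52. ]] [[ 513.1 -272.8   52. ]]
[ 575.6 -256.6   49.1] [array([-0.1,  0.2]), array([ 0.1, -0.2])] [[ 575.6 -257.    52. ]] [[ 574.8 -257.    52. ]]
[ 431.89064313 -293.91701322  256.49871478] [ 9.86501652e-01 -1.63751129e-01  2.30104875e-04 -7.80483795e-05]
```

```bash
python3 -m pendant '[[0.017,-0.012,0,0,0,0,0],[0,0,0.05,0,0,0,0],[0,0,0.05,0,0,0,0],[0,0,0.05,0,0,0,0],[0,0,0.026,0,0,0,0],[0,0,0,0,0,0,0],[0,0,0.006,0,0,0,0],[0,0,0,0,0,0,0],[0,0,0,0,0,0,0]]'; python3 -c "
from h import *
print(arm.read_state()['position'])"
```

```text
clock: 3.6
position: [453.2, -289.0, 76.2]
ee_rot: [0.986, -0.164, 0.002, 0.0]
contact_force: [0.7, 0.8, 0.6]
gripper_width: -0.2
grasp_force: 0.7
[ 453.17309081 -288.97112861   76.15091172]
```

```bash
for i in 1 2 3 ; do python3 -m pendant '[[0,0,0.002,0,0,0,0],[0,0,0,0,0,0,0],[0,0,0,0,0,0,0]]' | egrep "posi|contact"; done
```

```text
position: [452.9, -289.2, 73.3]
contact_force: [1.5, 0.5, 2.6]
position: [452.9, -289.3, 71.1]
contact_force: [1.5, 1.5, 6.4]
position: [453.0, -289.3, 70.9]
contact_force: [-1.4, 3.1, 17.0]
```

```bash
python3 -m pendant '[[0,0,-0.03,0,0,0,0],[0.035,-0.0235,0,0,0,0,0],[0.035,-0.0235,0,0,0,0,0],[0.035,-0.0235,0,0,0,0,0],[0,0,0,0,0,0,0],[0,0,0.02,0,0,0,0],[0,0,0,0,0,0,0],[0,0,0.004,0,0,0,0],[0,0,0.002,0,0,0,0],[0,0,0,0,0,0,0],[0,0,0,0,0,0,0]]'; for i in 1 2 ; do python3 -m pendant '[[0,0,0.002,0,0,0,0],[0,0,0,0,0,0,0],[0,0,0,0,0,0,0]]' | egrep "posi|contact"; done
```

```text
clock: 5.6
position: [573.5, -256.5, 72.9]
ee_rot: [0.986, -0.164, -0.0, 0.0]
contact_force: [-2.5, 0.6, 3.0]
gripper_width: 0.1
grasp_force: 1.5
position: [574.0, -256.5, 71.1]
contact_force: [-3.1, 0.0, 5.9]
position: [574.0, -256.5, 70.9]
contact_force: [-5.1, 1.7, 13.6]
```

```bash
python3 -m pendant '[[0,0,-0.03,0,0,0,0],[-0.026,0.0175,0,0,0,0,0],[-0.026,0.0175,0,0,0,0,0],[0,0,0,0,0,0,0],[0,0,0.02,0,0,0,0],[0,0,0,0,0,0,0],[0,0,0.004,0,0,0,0],[0,0,0.002,0,0,0,0],[0,0,0,0,0,0,0],[0,0,0,0,0,0,0]]'; for i in 1 2 ; do python3 -m pendant '[[0,0,0.002,0,0,0,0],[0,0,0,0,0,0,0],[0,0,0,0,0,0,0]]' | egrep "posi|contact"; done
```

```text
clock: 7.2
position: [513.9, -272.5, 72.9]
ee_rot: [0.986, -0.164, 0.001, 0.0]
contact_force: [-0.4, -0.5, 3.9]
gripper_width: -0.2
grasp_force: 1.5
position: [513.9, -272.5, 71.1]
contact_force: [0.1, 0.9, 5.2]
position: [514.0, -272.6, 70.9]
contact_force: [-4.0, 3.3, 14.1]
```

```bash
python3 -m pendant '[[0,0,-0.04,0,0,0,0],[0,0,-0.05,0,0,0,0],[0,0,-0.05,0,0,0,0],[0,0,-0.05,0,0,0,0],[-0.027,-0.032,0,0,0,0,0],[-0.027,-0.032,0,0,0,0,0],[-0.027,-0.032,0,0,0,0,0],[-0.027,-0.032,0,0,0,0,0],[-0.027,-0.032,0,0,0,0,0],[-0.027,-0.032,0,0,0,0,0],[-0.027,-0.032,0,0,0,0,0]]'
python3 -m pendant '[[0,0,0,0,0,-7.5,0.06],[0,0,0,0,0,-7.5,0.06],[0,0,0,0,0,-7.5,0.06],[0,0,0,0,0,0,0.06],[0,0,0,0,0,0,0.06]]'
python3 -c "
from h import *
g=snap('wrist','w3');s=arm.read_state();print(s['position'],s['ee_rot'],s['joints'],g['xyz'],g['rotation'])"
```

```text
clock: 8.9
position: [406.2, 2.1, 258.0]
ee_rot: [0.986, -0.164, 0.0, -0.0]
contact_force: [0.9, 1.8, 0.5]
gripper_width: 0.0
grasp_force: 0.0
clock: 9.4
position: [407.0, 0.7, 258.1]
ee_rot: [1.0, 0.03, -0.0, -0.0]
contact_force: [-0.2, -0.5, 0.6]
gripper_width: 59.6
grasp_force: 0.0
[407.07617131   0.63830976 258.12617185] [ 9.99545081e-01  3.01598997e-02 -7.74150497e-05 -7.18905377e-05] [ 4.04837287e-01  4.57060096e-04 -4.79181829e-01 -2.14685144e-04
 -1.09124892e+00  1.22638705e+00] [488.19666585   5.2551994  375.35740633] [ 0.71847704 -0.67680243 -0.11018049  0.11657385]
```

View pics/w3.png

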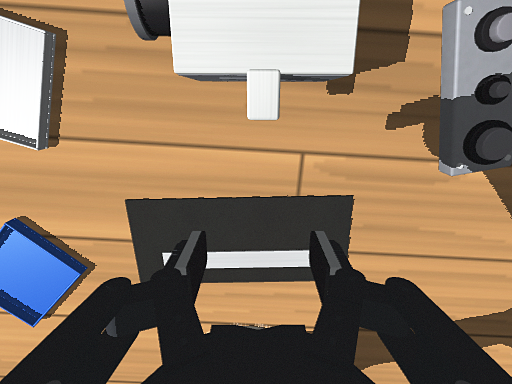

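Wrist view: tab at (248–280, 70–119), flap front edge running (174,72)–(353,77), tray at left. Now a second view 80 mm ahead.

```bash
python3 -m pendant '[[0.04,0,0,0,0,0,0.06],[0.04,0,0,0,0,0,0.06],[0,0,0,0,0,0,0.06],[0,0,0,0,0,0,0.06]]'
cat >> h.py <<'E'
def white(g,box,thr=170):
    x0,y0,x1,y1=box
    hsv=cv2.cvtColor(g["image"],cv2.COLOR_RGB2HSV)[y0:y1,x0:x1]
    c=max(blobs((hsv[...,1]<45)&(hsv[...,2]>thr),100),key=cv2.contourArea)
    return cv2.approxPolyDP(c,3,True)[:,0]+[x0,y0]
E
python3 - <<'E'
from h import *
g1=pickle.load(open("w3.pkl","rb"));g2=snap("wrist","w4")
print(white(g1,(165,0,365,140)).tolist())
print(white(g2,(120,0,420,230)).tolist())
print(arm.read_state()["position"])
E
```

```text
clock: 9.85
position: [487.1, 5.5, 257.3]
ee_rot: [1.0, 0.03, -0.001, 0.0]
contact_force: [-0.3, 0.1, 0.5]
gripper_width: 60.3
grasp_force: 0.0
[[168, 0], [174, 71], [245, 72], [249, 119], [276, 119], [278, 69], [281, 73], [352, 72], [359, 0]]
[[170, 0], [182, 160], [247, 160], [249, 199], [275, 199], [276, 158], [328, 161], [327, 150], [345, 142], [358, 0]]
[486.38699669   5.41688342 257.62154341]
```

View pics/w4.png

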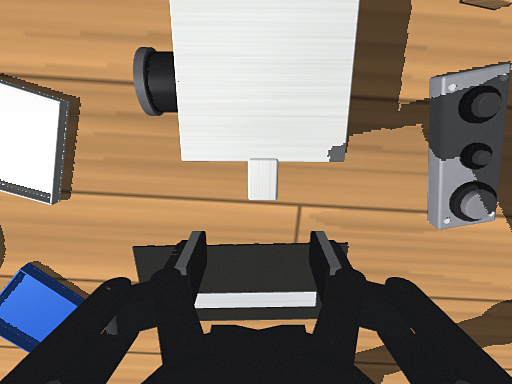

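The second view shows the tab's front edge at (249–276,199) and the flap's front corners at (182,160) and (345,161), one shaded by the gripper.

```bash
python3 - <<'E'
from h import *
a=pickle.load(open("w3.pkl","rb"));b=pickle.load(open("w4.pkl","rb"))
for n,p,q in(("tabL",(249,119),(249,199)),("tabR",(279,119),(276.5,199)),("flL",(174,71),(182,160)),("flR",(354,74),(345,161)),("rootL",(248,71),(248,159)),("rootR",(280,71),(277,159))):
    X,e=tri([(a,p),(b,q)]);print(n,np.round(X,1),e)
# flap side directions seen in view 2 on the flap plane (z~113)
L=onz(b,[(170,0),(182,160)],113);Rr=onz(b,[(358,0),(345,161)],113)
for l in(L,Rr): print(np.round(l,1),np.degrees(np.arctan2(*(l[0]-l[1])[[1,0]])))
print(R.from_quat(arm.read_state()["ee_rot"]).as_matrix().round(3).tolist())
E
```

```text
tabL [468.1  12.6 117.4] [array([-0.4, -0. ]), array([ 0.3, -0. ])]
tabR [469.7 -15.5 117.4] [array([-0.3, -0. ]), array([0.3, 0. ])]
flL [505.4  80.1 119.1] [array([0.1, 0. ]), array([-0.1,  0. ])]
flR [512.8 -80.  114.1] [array([-0.,  0.]), array([0., 0.])]
rootL [509.5  15.7 115.8] [array([-0.5, -0. ]), array([0.4, 0. ])]
rootR [511.2 -12.8 115.7] [array([-0.5, -0. ]), array([0.4, 0. ])]
[[639.9  87.6 113. ]
 [503.9  81.7 113. ]] 2.5041554998086935
[[649.3 -68.7 113. ]
 [512.6 -80.4 113. ]] 4.866732635989114
[[0.998, 0.061, -0.002], [0.061, -0.998, -0.0], [-0.002, 0.0, -1.0]]
```

```bash
python3 -m pendant '[[-0.005,0.0057,0,0,0,0,0.055],[0,0,0.045,0,0,0,0.055],[0,0,0.045,0,0,0,0.055],[0,0,0.03,0,0,0,0.055],[0,0,0.016,0,0,0,0.055],[0,0,0,0,0,0,0.055],[0,0,0,0,0,0,0.055]]'; python3 -m pendant '[[0,0,0,0,0,0,0.03],[0,0,0,0,0,0,0.015],[0,0,0,0,0,0,0],[0,0,0,0,0,0,0],[0,0,0,0,0,0,0],[0,0,0,0,0,0,0]]'
```

```text
clock: 10.6
position: [482.2, -0.5, 123.3]
ee_rot: [1.0, 0.032, 0.001, -0.0]
contact_force: [0.7, 0.5, -0.6]
gripper_width: 55.2
grasp_force: 0.0
clock: 11.2
position: [482.9, 0.2, 122.6]
ee_rot: [1.0, 0.031, 0.001, -0.0]
contact_force: [-0.3, 5.4, 1.8]
gripper_width: 28.7
grasp_force: 59.5
```

```bash
python3 -c "
import numpy as np
f=np.linspace(0.02,1.72,25);P=np.c_[-176*np.cos(f)+5*np.sin(f),176*np.sin(f)+5*np.cos(f)]
c=np.round(P,0);
print(np.diff(np.round(P,1),axis=0).round(1).tolist())"
```

```text
[[1.1, 12.4], [1.9, 12.4], [2.8, 12.1], [3.6, 11.9], [4.5, 11.7], [5.3, 11.3], [6.1, 10.9], [6.8, 10.4], [7.5, 9.9], [8.3, 9.4], [8.9, 8.7], [9.4, 8.1], [10.1, 7.5], [10.5, 6.7], [11.0, 5.9], [11.3, 5.1], [11.7, 4.3], [12.0, 3.5], [12.2, 2.6], [12.3, 1.8], [12.5, 0.9], [12.4, 0.0], [12.5, -0.9], [12.3, -1.8]]
```

```bash
python3 -m pendant '[[0.0011,0,-0.0124,0,0,0,0],[0.0019,0,-0.0124,0,0,0,0],[0.0028,0,-0.0121,0,0,0,0],[0.0036,0,-0.0119,0,0,0,0],[0.0045,0,-0.0117,0,0,0,0],[0.0053,0,-0.0113,0,0,0,0]]'; python3 -m pendant '[[0.0061,0,-0.0109,0,0,0,0],[0.0068,0,-0.0104,0,0,0,0],[0.0075,0,-0.0099,0,0,0,0],[0.0083,0,-0.0094,0,0,0,0],[0.0089,0,-0.0087,0,0,0,0],[0.0094,0,-0.0081,0,0,0,0]]'
```

```text
clock: 11.8
position: [502.0, 1.4, 193.0]
ee_rot: [1.0, 0.031, 0.0, -0.0]
contact_force: [6.4, 3.5, -10.3]
gripper_width: 28.7
grasp_force: 59.8
clock: 12.4
position: [546.3, 3.9, 248.2]
ee_rot: [1.0, 0.031, -0.004, -0.0]
contact_force: [0.9, 3.0, -8.5]
gripper_width: 29.0
grasp_force: 59.8
```

```bash
python3 -m pendant '[[0.0101,0,-0.0075,0,0,0,0],[0.0105,0,-0.0067,0,0,0,0],[0.011,0,-0.0059,0,0,0,0],[0.0113,0,-0.0051,0,0,0,0],[0.0117,0,-0.0043,0,0,0,0],[0.012,0,-0.0035,0,0,0,0]]'; python3 -m pendant '[[0.0122,0,-0.0026,0,0,0,0],[0.0123,0,-0.0018,0,0,0,0],[0.0125,0,-0.0009,0,0,0,0],[0.0124,0,0,0,0,0,0],[0.0125,0,0.0009,0,0,0,0],[0.0123,0,0.0018,0,0,0,0],[0,0,0,0,0,0,0]]'
python3 -c "
from h import *
a=snap('scene','s1');b=snap('top','t1')
cv2.imwrite('pics/st1.png',np.hstack([cv2.resize(x['image'][r,c,::-1],(400,400)) for x,r,c in((a,slice(100,250),slice(190,340)),(b,slice(90,240),slice(190,340)))]))"
```

```text
clock: 13.0
position: [611.9, 7.6, 281.4]
ee_rot: [0.999, 0.031, -0.006, 0.0]
contact_force: [-2.7, 2.5, -3.6]
gripper_width: 28.8
grasp_force: 59.5
clock: 13.7
position: [688.1, 12.0, 284.9]
ee_rot: [1.0, 0.031, -0.003, 0.001]
contact_force: [-1.7, -0.1, -1.9]
gripper_width: 28.4
grasp_force: 59.4
```

View pics/st1.png

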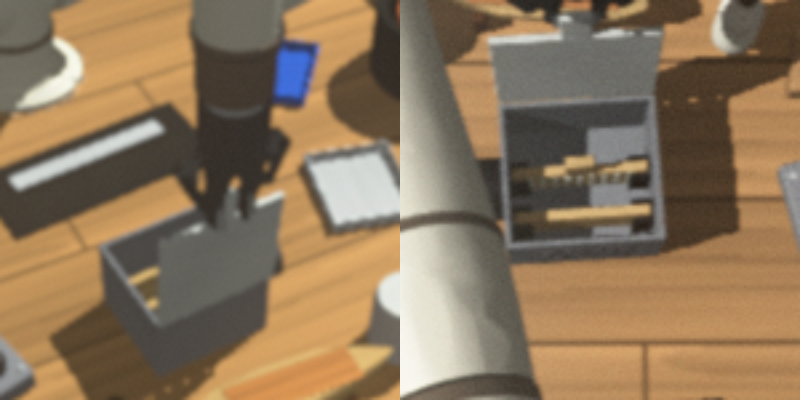

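The flap is upright (about 1.7 rad). The filter with its tab stands in the rear slot (right half, 578,162) and the blank in the front one. Releasing, backing off, and measuring the tab.

```bash
python3 -m pendant '[[0,0,0,0,0,0,0.06],[0,0,0,0,0,0,0.06],[0,0,0,0,0,0,0.06],[0,0,-0.035,0,0,0,0.06],[0,0,-0.04,0,0,0,0.06],[-0.04,0,0,0,0,0,0.06],[-0.045,0,0,0,0,0,0.06],[-0.045,0,0,0,0,0,0.06],[-0.035,0,0,0,0,0,0.06],[0,0,0,0,0,0,0.06],[0,0,0,0,0,0,0.06]]'
python3 -c "
from h import *
g=snap('wrist','w5');s=arm.read_state();print(s['position'],s['joints'],g['xyz'],proj(g,[[595.7,5.7,96],[595.7,5.7,62]]))"
python3 -m pendant '[[0,0,0,0,0,8.5,0.06],[0,0,0,0,0,8.5,0.06],[0,0,0,0,0,8.5,0.06],[0,0,0,0,0,8.5,0.06],[0,0,0,0,0,8.5,0.06],[0,0,0,0,0,8.5,0.06],[0,0,0,0,0,8.5,0.06],[0,0,0,0,0,8.5,0.06],[0,0,0,0,0,8.5,0.06],[0,0,0,0,0,8.5,0.06],[0,0,0,0,0,8.5,0.06]]' | head -2
```

```text
clock: 14.9
position: [524.1, 2.3, 363.9]
ee_rot: [0.999, 0.032, 0.002, -0.0]
contact_force: [0.3, 0.6, 0.5]
gripper_width: 60.4
grasp_force: 0.0
[524.7677933    2.47899248 363.19435702] [ 3.14296998e-01  1.51912142e-01 -4.65048299e-02  2.74540885e-04
 -1.36941085e+00  1.31956935e+00] [604.7084287    7.05767259 481.46726917] [[258.48308784 105.0762734 ]
 [258.43713663 104.51718195]]
clock: 16.05
position: [525.8, 2.6, 361.6]
```

View pics/w5.png

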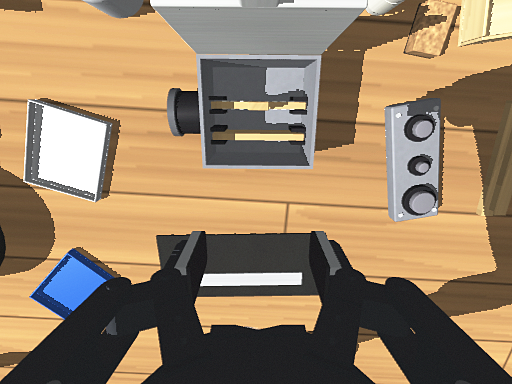

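The wrist view has the filter at row ~105, columns 209–307, with the blank at row ~136; the predicted tab is at (258,105). Finishing the half turn over it for a second view.

```bash
python3 -m pendant '[[0,0,0,0,0,8.5,0.05],[0,0,0,0,0,8.5,0.05],[0,0,0,0,0,8.5,0.05],[0,0,0,0,0,8.5,0.05],[0,0,0,0,0,8.5,0.05],[0,0,0,0,0,8.5,0.05],[0,0,0,0,0,8.5,0.05],[0,0,0,0,0,8.5,0.05],[0,0,0,0,0,8.5,0.05],[0,0,0,0,0,8.5,0.05],[0,0,0,0,0,1.5,0.05],[-0.02,0,0.03,0,0,0,0.05]]'
python3 -m pendant '[[-0.03,0,0.03,0,0,0,0.05],[-0.021,0,0,0,0,0,0.05],[0,0,0,0,0,0,0.05],[0,0,0,0,0,0,0.05]]'
python3 -c "
from h import *
g=snap('wrist','w6');s=arm.read_state();print(s['joints'],R.from_quat(s['ee_rot']).as_matrix().round(3).tolist(),g['xyz'])
h=pickle.load(open('w5.pkl','rb'))
q=proj(g,[[595.7,5.7,96],[595.7,5.7,62]]);print(q)
u,v=q[0].astype(int);u=min(max(u,80),432);v=min(max(v,60),324)
c=lambda i,u,v:cv2.resize(i['image'][v-50:v+50,u-65:u+65,::-1],(390,300),interpolation=cv2.INTER_CUBIC)
cv2.imwrite('pics/f1.png',np.hstack([c(h,258,105),c(g,u,v)]));print(u,v)"
```

```text
clock: 17.25
position: [546.4, 3.7, 336.6]
ee_rot: [-0.033, 0.999, 0.0, 0.005]
contact_force: [1.2, 0.6, 0.1]
gripper_width: 49.9
grasp_force: 0.0
clock: 17.65
position: [595.8, 6.8, 301.4]
ee_rot: [-0.032, 0.999, -0.0, -0.001]
contact_force: [-0.8, 0.1, 0.3]
gripper_width: 50.2
grasp_force: 0.0
[ 2.83164790e-01  3.06734552e-01  7.32393915e-03  4.09108519e-05
 -1.27154609e+00 -1.79004656e+00] [[-0.998, -0.064, -0.0], [-0.064, 0.998, -0.0], [0.0, -0.0, -1.0]] [514.11603398   1.29934919 418.72360441]
[[257.01023033 166.25194273]
 [257.06744692 160.08856077]]
257 166
```

View pics/f1.png

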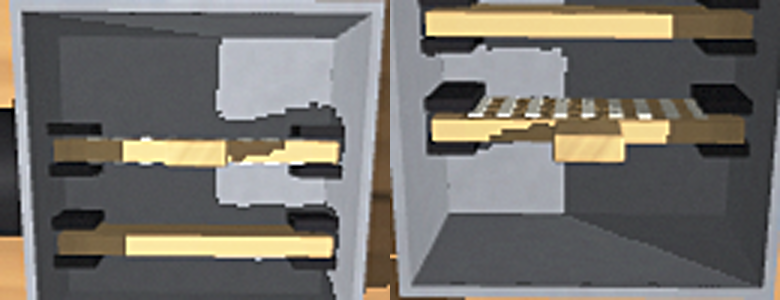

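Left: frame spans 55–338 in the crop, with its row at 151. Right: the tab top face is clear at x 555–625, y 133–161 in the crop. Triangulating.

```bash
python3 -c "
from h import *
h=pickle.load(open('w5.pkl','rb'));g=pickle.load(open('w6.pkl','rb'))
p=(192+200/3-.3,116+147/3-.3)
print(tri([(h,(258.3,105.3)),(g,p)]),onz(g,p,96))
# tab width, frame ends at z 62
print(np.round(onz(g,[(192+165/3,p[1]),(192+235/3,p[1])],96),1),np.round(onz(g,[(192+42/3,116+129/3),(192+356/3,116+129/3)],62),1))
# tray: corners from w5
x=cv2.cvtColor(h['image'],cv2.COLOR_RGB2HSV)[90:210,15:125]
c=max(blobs((x[...,1]<50)&(x[...,2]>90),100),key=cv2.contourArea)+[15,90]
r=cv2.minAreaRect(c);print('tray',r,onz(h,r[0],16),onz(h,cv2.boxPoints(r),16).round())
"
```

```text
(array([595.18562192,   6.6375914 ,  89.90019311]), [array([-0.5,  0. ]), array([-0.6,  0. ])]) [[593.62558375   7.24797678  96.        ]]
[[594.5  -6.8  96. ]
 [592.7  22.   96. ]] [[598.6 -63.5  62. ]
 [589.6  78.1  62. ]]
tray ((63.51885986328125, 149.9339599609375), (96.56446075439453, 82.82841491699219), 15.945395469665527) [[497.38578639 341.04564003  16.        ]] [[442. 453.  16.]
 [583. 384.  16.]
 [550. 236.  16.]
 [400. 292.  16.]]
```

```bash
python3 -m pendant '[[0.0013,0,0.04,0,0,0,0.05],[0,0,0.04,0,0,0,0.05],[0,0,0.04,0,0,0,0.05],[0,0,0.04,0,0,0,0.05],[0,0,0.025,0,0,0,0.05],[0,0,0.0125,0,0,0,0.05],[0,0,0.0125,0,0,0,0.05],[0,0,0,0,0,0,0.05],[0,0,0,0,0,0,0.05]]'; python3 -m pendant '[[0,0,0,0,0,0,0.03],[0,0,0,0,0,0,0.02],[0,0,0,0,0,0,0],[0,0,0,0,0,0,0],[0,0,0,0,0,0,0],[0,0,0,0,0,0,0]]'
```

```text
clock: 18.6
position: [594.7, 6.9, 93.4]
ee_rot: [-0.032, 0.999, 0.0, 0.001]
contact_force: [1.2, 1.0, 0.3]
gripper_width: 49.9
grasp_force: 0.0
clock: 19.2
position: [595.0, 7.0, 93.8]
ee_rot: [-0.032, 0.999, 0.0, 0.002]
contact_force: [-0.3, -0.3, 6.4]
gripper_width: 28.8
grasp_force: 60.1
```

```bash
python3 -m pendant '[[0,0,-0.01,0,0,0,0],[0,0,-0.02,0,0,0,0],[0,0,-0.02,0,0,0,0]]'; python3 -m pendant '[[0,0,-0.02,0,0,0,0],[0,0,-0.02,0,0,0,0],[0,0,-0.03,0,0,0,0],[0,0,-0.03,0,0,0,0],[0,0,-0.02,0,0,0,0],[0,0,0,0,0,0,0],[0,0,0,0,0,0,0]]'; python3 -c "
from h import *
a=snap('scene','s2');b=snap('top','t2')
cv2.imwrite('pics/st2.png',np.hstack([cv2.resize(x['image'][r,c,::-1],(400,400)) for x,r,c in((a,slice(90,250),slice(190,350)),(b,slice(90,240),slice(190,340)))]))"
```

```text
clock: 19.5
position: [593.1, 6.6, 142.2]
ee_rot: [-0.031, 1.0, -0.0, -0.001]
contact_force: [0.3, 0.0, -1.9]
gripper_width: 28.7
grasp_force: 59.7
clock: 20.2
position: [593.0, 6.8, 261.2]
ee_rot: [-0.031, 1.0, 0.0, -0.001]
contact_force: [-0.3, 0.1, -2.6]
gripper_width: 28.7
grasp_force: 59.8
```

View pics/st2.png

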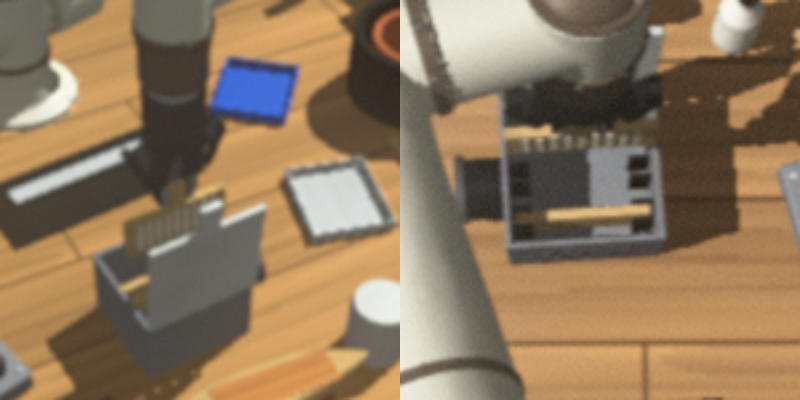

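The filter hangs clear of the housing, the blank is still in its slot and the flap stays up. Refining the tray centre in world coordinates.

```bash
python3 -c "
from h import *
d=pickle.load(open('v0.pkl','rb'))
for n,g,(x0,y0,x1,y1),t in(('w5',pickle.load(open('w5.pkl','rb')),(15,90,122,210),90),('top',d['top'],(100,150,180,230),85),('scene',d['scene'],(295,145,355,195),85)):
  x=cv2.cvtColor(g['image'],cv2.COLOR_RGB2HSV)[y0:y1,x0:x1]
  for s in(40,60):
    c=max(blobs((x[...,1]<s)&(x[...,2]>t),100),key=cv2.contourArea)+[x0,y0]
    r=cv2.minAreaRect(onz(g,c[:,0],16)[:,:2].astype(np.float32));print(n,s,np.round(r[0],1),np.round(r[1],1),round(r[2],1))
"
```

```text
w5 40 [491.9 338.1] [138.8 154.3] 75.6
w5 60 [491.9 337.9] [139.2 154.6] 75.5
top 40 [491.1 337.9] [131.1 152.2] 75.5
top 60 [491.3 338.5] [134.3 153.7] 75.9
scene 40 [497.2 335.2] [136.3 162.4] 75.4
scene 60 [494.9 336. ] [140. 169.] 75.4
```

```bash
python3 -m pendant '[[0.003,0.012,0,0,0,0,0],[0.006,0.024,0,0,0,0,0],[0.006,0.026,0,0,0,0,0],[0.006,0.026,0,0,0,0,0],[0.006,0.026,0,0,0,0,0],[0.006,0.026,0,0,0,0,0],[0.006,0.026,0,0,0,0,0],[0.006,0.026,0,0,0,0,0],[0.006,0.026,0,0,0,0,0],[0.006,0.026,0,0,0,0,0],[0.006,0.026,0,0,0,0,0],[0.006,0.026,0,0,0,0,0]]' | head -2; python3 -m pendant '[[0.005,0.024,0.005,0,0,0,0],[0.005,0.012,0.009,0,0,0,0],[0.001,0.005,0.008,0,0,0,0],[0,0,0,0,0,0,0],[0,0,0,0,0,0,0],[0,0,0,0,0,0,0]]'
```

```text
clock: 21.5
position: [505.1, 299.1, 260.9]
clock: 22.1
position: [493.3, 337.3, 240.5]
ee_rot: [-0.031, 1.0, 0.0, 0.0]
contact_force: [0.0, -0.1, -1.4]
gripper_width: 29.0
grasp_force: 59.8
```

```bash
python3 -m pendant '[[0.0015,0,0.002,0,0,0,0],[0,0,0,0,0,0,0],[0,0,0,0,0,0,0],[0,0,0,0,0,0,0]]'; python3 -c "
from h import *
s=arm.read_state();p=s['position'];M=R.from_quat(s['ee_rot']).as_matrix()
g=snap('scene','s3');d=pickle.load(open('v0.pkl','rb'))['scene']
y=M[:,1];lo=p[2]-87.8
C=np.array([[p[0],p[1],z]+np.r_[y[:2]*k,0] for k,z in((-71,lo),(71,lo),(71,lo+56),(-71,lo+56))])
print(C.round(),proj(g,C).round(1).tolist())
D=cv2.absdiff(g['image'],d['image']).max(2)
q=proj(g,C);m=np.zeros(D.shape,np.uint8);cv2.fillPoly(m,[q.round().astype(int)],1)
print('inside changed',(D[m>0]>25).mean())
# signed distance below the lower edge: fraction changed in parallel strips
for off in range(-8,9,2):
    e=q[:2]+[0,off];pts=np.linspace(e[0],e[1],40)[4:-4].round().astype(int);print(off,(D[pts[:,1],pts[:,0]]>25).mean().round(2),g['image'][pts[:,1],pts[:,0]].mean(0).round())
print(s['joint_vel'].round(3))
"
```

```text
clock: 22.5
position: [491.4, 337.8, 238.3]
ee_rot: [-0.031, 1.0, 0.0, 0.0]
contact_force: [-0.3, -0.4, -1.5]
gripper_width: 28.8
grasp_force: 59.8
[[496. 267. 151.]
 [487. 409. 151.]
 [487. 409. 207.]
 [496. 267. 207.]] [[312.7, 147.0], [344.1, 134.1], [346.2, 121.8], [314.0, 134.7]]
inside changed 0.7835820895522388
-8 0.81 [104.  93.  75.]
-6 0.91 [106.  97.  81.]
-4 0.97 [106.  98.  82.]
-2 1.0 [106.  98.  82.]
0 0.62 [103.  92.  74.]
2 0.0 [103.  83.  58.]
4 0.0 [109.  86.  59.]
6 0.0 [121.  94.  64.]
8 0.0 [133. 103.  69.]
[ 0.     0.001 -0.001 -0.002  0.001 -0.001]
```

The lower edge shows in the image exactly where it was predicted (151 mm up, level), the tool is still, and it is centred over the tray.

```bash
python3 -c "
from bench import arm
print(arm.job_done())"
```

```text
the job is handed in; nothing more can be done
None
```

The job is handed in: I pressed the keys large, medium, small, left the flap open at about 1.7 rad, and the arm holds the filter plate upright, centred over the steel tray, lower edge about 151 mm above the bench; the blanking plate was still in its slot after the draw, but I took no last look at the bystanders.

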